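# Vent the cup sealer with its two-stage key and bring the cup out

### The arm

A 7-joint arm with a two-finger parallel gripper is mounted at the origin on the work surface; the furniture and walls round the work are solid. World frame = base frame: x ahead of the robot, y to its left, z up, the work surface at z = 0. Lengths are in m, angles in rad, forces in N, time in s.
With the tool pointing down it reaches from about 0.4 to 0.85 m from the base axis. Payload 10.4 kg.
Tool frame: the origin (TCP) lies between the finger pads; the fingertips stand 17 mm ahead of it and the grasp point (between the pads) lies 2 mm behind it; x points along the fingers, y is the direction in which the jaws open and shut, and the axes are right-handed (so a half turn about x gives the same grasp; the last joint's range is limited). The gripper opens to 87 mm and grips with 3 to 60 N. Pads are 19 mm wide; open, the fingers measure 117 mm over their backs; the gripper's body (75 mm by 190 mm) begins 51 mm behind the grasp point.
Start: joints at [1.191, 0.332, -0.065, 1.46, 0.022, 1.35, -0.088], TCP at [0.218, -0.586, 0.24] pointing down, gripper open.
Joint ranges: [-2.6, 2.6], [-0.5, 2.12], [-1.47, 1.34], [0.16, 2.42], [-1.27, 4.41], [0.06, 2.06], [-2.6, 2.6]. Speed limits (rad/s): [2.22, 2.22, 2.79, 2.79, 3.14, 3.14, 3.14].

### API

Orientations are given as a unit quaternion [x, y, z, w].
In Python, from bench import r, optics, close_job gives the robot as it stands.
- The arm moves only by the shell command python3 -m inch 'ROWS' [OPENING] [FORCE]. ROWS is JSON, a list of rows, each an object with "translation": the shift along the tool's x, y, z in cm, a list of three; "spin": the turn about the tool's x in degrees. In form: [{"translation": [tx, ty, tz], "spin": spin}, ...]. A call has 1 to 20 rows; each row shifts and turns the pose as measured when the row begins, along the tool's axes as they then stand; what a row does not reach is not made up. A row lasts 1/8 s, in which the tool goes at most 62.5 mm and 10.7 degrees, less where a joint would pass 70% of its speed; a pose out of reach is approached as far as the arm can. A call is refused whole if a number of a shift passes 6.25 or a number of a turn 10.7, either way. A call with a gripper value outside its range is refused whole. OPENING is the closure, from 0 (fully open) to 1 (shut), set as the call begins (- or left out, the last holds). The fingers move at their own pace and stop on an object; FORCE is the grip in N (left out, the last holds). Time passes only in rows, so rows that do not move let the fingers close. It gives the time, the measured TCP pose, the force and the opening at its end, in the units of the state.
- r.read_state(): the state, without advancing time (a new reading comes with each control period).
- optics.camera(name): name is "scene" or "top"; returns the picture (420x560x3 uint8, red, green, blue); there is no depth.
- optics.camera_model(name): a dict with "camera_matrix" (3x3 intrinsics, pixels), "world_from_camera" (4x4, takes a point from camera to world coordinates). Camera axes: x right, y down, z forward; pixel columns grow to the right and rows downward; lengths in m; the calibration is good to about 2 mm. A picture is of the moment at which its call begins. camera_model takes no time and is no camera call.
- close_job(): hands the job in, once; it reports no verdict.
The state is a dict: "time": time; "joint_positions": joint angles; "joint_vel": joint speeds; "joint_torque": joint torques, N m; "ee_pos": TCP position; "eef_rot": TCP orientation; "ft_force": force on the tool from outside, world axes, zero at the start; "torque": the same for the moment, N m; "width": finger opening in m.
Only numpy, scipy, OpenCV 4.12 (cv2) and the standard library are available. Lean on these libraries where they do the work, as an engineer would, in place of code of your own. Each camera call takes 0.05 s, during which the arm holds its last target.

### The job

The sealed cup is shut inside the small cup sealer. Half-press the sealer's key to its first click and keep it there, without going further, for two seconds so that the chamber vents; then press it fully down so that the tray springs open, let the key go, and pull the tray by its handle all the way out until it locks there. Leave the cup standing in the tray and do not disturb the spice jars, squeeze bottle and label roll round about.

Things in the scene. Friction and masses are not known exactly. Their poses are not given: they have to be found in the camera images.
- sealer: cup sealer, fixed: 170 (x) by 195 (y) by 121 mm high, origin at the centre of its underside. Its front (tray side) faces its own -x. Steel chamber over its y from -0.10 to +0.025 m, roof 121 mm high; white block with a round gauge in front over y +0.025 to +0.097 m, deck 95 mm high with a grey bezel up to 103 mm, carries the key. Nothing above it.
- key_place (a point): point fixed to the sealer at its x 0, y +0.061, z 0.135 m, axes as the sealer: mean place of the centre of the key's top at rest; it does not move with the key. The key is a square grey cap, 46 by 46 mm, pressed straight down. It sits on an adjusting screw, so its true resting top lies anywhere from 5 mm below to 5 mm above this point: find it by touch
- key_first (a joint): travel of the key's soft first stage, m: 0 at rest, 0.007 at the first click (also while the second stage is pressed). It takes 1.8 N at the start, 3.9 N at its end; there the key stops distinctly, at the first click, and goes no further below 12 N. Springs back when let go
- key_second (a joint): travel of the key's second stage, m: 0 until forced past the first click, 0.007 fully down (hard stop); takes 12 N at the start, 16 N at the end; springs back. From about 0.005 on it frees the tray, which cannot be caught again in this task, so pressing too far too early spoils the job
- tray (a joint): how far the tray stands out, m, along the sealer's -x: 0 shut and caught (start). Once freed it springs out to 0.03 to 0.04; beyond that the spring pulls it back towards 0.04 with up to about 6 N. At 0.130 it passes a sprung pawl and locks (hard stop at 0.136); then it stays at about 0.130 when let go
- tray_handle (a point): centre of the tray's handle bar, moves with the tray, axes as the sealer. Steel bar 12 mm thick, 100 mm long along the sealer's y, 98 mm above the table, open above and below. Gap to the tray front (on the bar's +x side, 107 mm high) 38 mm; 88 mm free between the handle's two arms. Hook it in the gap or pinch it from above
- tray_nest (a point): centre of the cup's place on the tray floor, 24 mm above the table, moves with the tray, axes as the sealer: inside a square low rim 12 mm high
- cup: lidded deli cup 74 mm wide, 68 mm tall, standing in the tray; origin at the centre of its underside
- spice_jar_1: first spice jar, 40 mm wide, 105 mm tall, standing in front of the sealer beside the tray's path; origin at the centre of its underside
- spice_jar_2: second spice jar, 44 mm wide, 105 mm tall; origin at the centre of its underside
- squeeze_bottle: pale squeeze bottle, 64 mm wide, 216 mm tall; origin at the centre of its underside
- label_roll: white label roll, 64 mm wide, 30 mm tall; origin at the centre of its underside

How it is judged:
By the outcome, as a careful person would: the job done as asked, in the order asked, and still so for the second after the job is handed in, with the robot touching nothing.
It also fails if it takes over 48 s, if anything falls off the work surface, if the arm or the gripper's body presses on something with over 40 N, if the wrist force passes 120 N, or if a joint passes its speed limit or range.

## Working session

There is one attempt and no reset: what is moved stays moved. The work goes in short steps, Python scripts to look and compute and a shell command to move; the robot and the scene stay as the last step left them, time stands still between calls to the robot, and variables do not carry over. Pictures are saved under pics/ and viewed, and the job is handed in when it is done.

```bash
ls; mkdir -p pics; python3 - <<'E'
from bench import r, optics
import cv2
for n in ("scene","top"):
    cv2.imwrite(f"pics/{n}0.png",optics.camera(n)[:,:,::-1])
    m=optics.camera_model(n);print(m)
print(r.read_state())
E
```

```text
pics
{'camera_matrix': array([[484.20561916,   0.        , 272.73611526],
       [  0.        , 484.20561916, 209.34886088],
       [  0.        ,   0.        ,   1.        ]]), 'world_from_camera': array([[ 0.98772174,  0.12001375, -0.10001234,  0.56049627],
       [ 0.15619135, -0.74565234,  0.64777068, -0.77283923],
       [ 0.00316696, -0.65543824, -0.75524213,  1.0811987 ],
       [ 0.        ,  0.        ,  0.        ,  1.        ]])}
{'camera_matrix': array([[431.7163967 ,   0.        , 279.03695142],
       [  0.        , 431.7163967 , 206.16382565],
       [  0.        ,   0.        ,   1.        ]]), 'world_from_camera': array([[-0.01940644, -0.98010434,  0.19753197,  0.25270603],
       [-0.99979018,  0.02031901,  0.00259396,  0.02948778],
       [-0.006556  , -0.19744018, -0.98029301,  1.0347324 ],
       [ 0.        ,  0.        ,  0.        ,  1.        ]])}
{'time': 0.1, 'joint_positions': array([ 1.19141681,  0.33278008, -0.06467717,  1.46083366,  0.02158942,
        1.34990385, -0.0884956 ]), 'joint_vel': array([-0.00110364, -0.00121558,  0.0011856 , -0.00230141, -0.00089616,
        0.0002602 ,  0.00179205]), 'joint_torque': array([ 1.48619842e-03, -6.24542356e+01,  2.45973672e-02, -3.90714169e+01,
       -6.15901756e-02,  3.67160083e-02,  1.11689214e-04]), 'ee_pos': array([ 0.21816461, -0.58534972,  0.23886258]), 'eef_rot': array([-0.69578996, -0.12589668,  0.69598086, -0.12504802]), 'ft_force': array([-0.4756407 , -0.30789181, -0.08435235]), 'torque': array([-0.02510072,  0.03170181,  0.00445358]), 'width': 0.08705294951694001}
```

View pics/scene0.png

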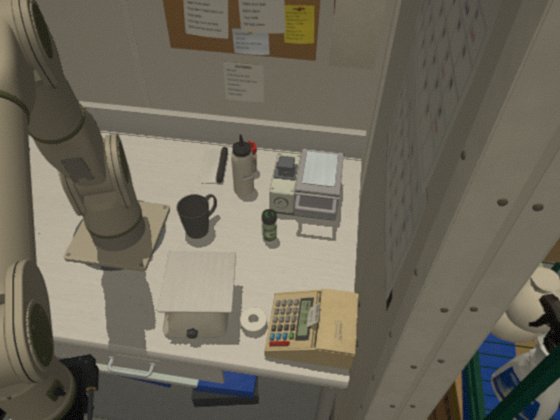

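View pics/top0.png

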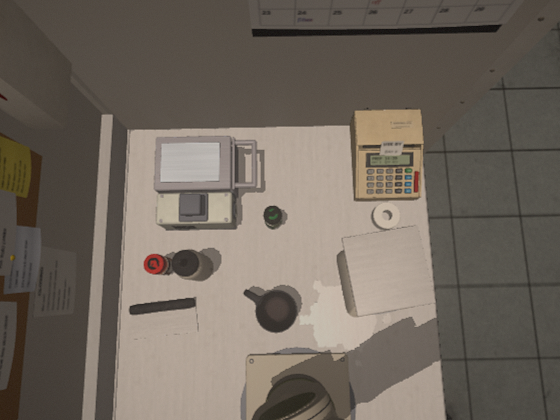

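The scene picture shows the sealer at (307,185), its key at (285,165), its handle at (318,230) and a jar at (269,225). In the top picture the sealer is at (195,180), the key at (193,205), the handle bar at (253,163) and the jar at (272,215). The sealer's front faces world -y. I'll zoom in next.

```bash
python3 - <<'E'
import cv2
a=cv2.imread("pics/scene0.png")[130:260,220:370]; b=cv2.imread("pics/top0.png")[120:290,130:300]
cv2.imwrite("pics/sc_z.png",cv2.resize(a,None,fx=4.5,fy=4.5,interpolation=cv2.INTER_CUBIC))
cv2.imwrite("pics/tp_z.png",cv2.resize(b,None,fx=3.5,fy=3.5,interpolation=cv2.INTER_CUBIC))
E
cat > h.py <<'E'
import numpy as np
from bench import r, optics
def ray(n,u,v):
    m=optics.camera_model(n);K=m["camera_matrix"];T=m["world_from_camera"]
    d=T[:3,:3]@np.linalg.solve(K,[u,v,1.]);return T[:3,3],d/np.linalg.norm(d)
def onz(n,u,v,z):
    o,d=ray(n,u,v);return o+d*(z-o[2])/d[2]
def tri(p,q):
    o1,d1=ray("scene",*p);o2,d2=ray("top",*q)
    A=np.stack([d1,-d2],1);s=np.linalg.lstsq(A,o2-o1,rcond=None)[0]
    a=o1+s[0]*d1;b=o2+s[1]*d2;return (a+b)/2,np.linalg.norm(a-b)
def proj(n,P):
    m=optics.camera_model(n);T=np.linalg.inv(m["world_from_camera"]);c=T[:3,:3]@np.array(P)+T[:3,3];c=m["camera_matrix"]@c;return c[:2]/c[2]
E
```

```text
(no output)
```

View pics/sc_z.png

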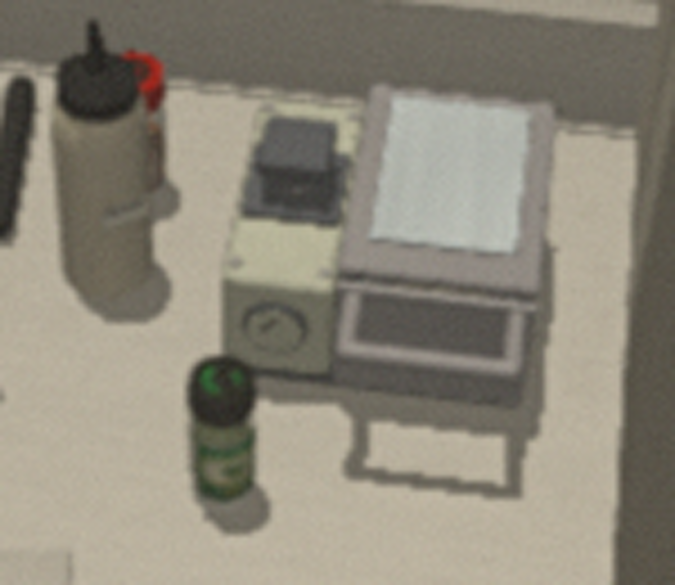

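View pics/tp_z.png

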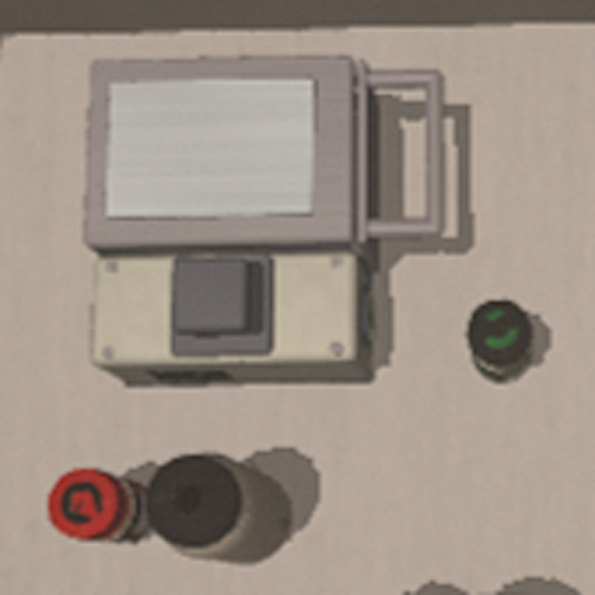

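```bash
python3 - <<'E'
from h import *
S=lambda x,y:(220+(x+.5)/4.5-.5,130+(y+.5)/4.5-.5)
P=lambda x,y:(130+(x+.5)/3.5-.5,120+(y+.5)/3.5-.5)
def t(n,a,b):
    p,e=tri(S(*a),P(*b));print(n,p.round(4),round(e,4))
t("key",(298,144),(211,296))
t("roof far-left",(370,85),(93,60))   # scene 370,85: +y,-x ; 
t("roof +y+x",(553,103),(93,60))
t("roof +y-x",(372,85),(86,247))
t("roof -y+x",(540,293),(352,57))
t("roof -y-x",(340,272),(357,247))
t("bar c",(430,366),(436,154))
t("bar +x",(520,374),(437,73))
t("bar -x",(343,360),(436,234))
for c in [(93,60),(352,57),(357,247),(86,247)]: print(onz("top",*P(*c),.121).round(4))
for c in [(553,103),(540,293),(340,272),(372,85)]: print(onz("scene",*S(*c),.121).round(4))
for c in [(175,260),(247,260),(247,332),(175,332)]: print("k",onz("top",*P(*c),.135).round(4))
for c in [(437,73),(436,234)]: print("b",onz("top",*P(*c),.104).round(4))
print("jar top",onz("top",*P(500,332),.105),onz("scene",*S(222,378),.105))
E
```

```text
key [0.4431 0.2222 0.1337] 0.0014
roof far-left [0.5237 0.251  0.2038] 0.0959
roof +y+x [0.601  0.3038 0.1186] 0.0012
roof +y-x [0.4807 0.3057 0.1144] 0.0024
roof -y+x [0.6032 0.1392 0.1119] 0.0012
roof -y-x [0.4795 0.1366 0.1112] 0.0056
bar c [0.5428 0.0867 0.0932] 0.0015
bar +x [0.5964 0.0853 0.0974] 0.0013
bar -x [0.4905 0.0874 0.0883] 0.0013
[0.6007 0.3034 0.121 ]
[0.5991 0.1378 0.121 ]
[0.4744 0.1344 0.121 ]
[0.4779 0.3032 0.121 ]
[0.6005 0.3007 0.121 ]
[0.6033 0.131  0.121 ]
[0.4827 0.1291 0.121 ]
[0.4822 0.2992 0.121 ]
k [0.4651 0.2442 0.135 ]
k [0.4642 0.2001 0.135 ]
k [0.4194 0.1993 0.135 ]
k [0.4203 0.243  0.135 ]
b [0.5934 0.0847 0.104 ]
b [0.4859 0.0862 0.104 ]
jar top [0.42173921 0.04661299 0.105     ] [0.423642   0.04808265 0.105     ]
```

```bash
cat >> h.py <<'E'
from scipy.spatial.transform import Rotation as R
def plan(target,yaw_y=None):
    s=r.read_state();M=R.from_quat(s["eef_rot"]).as_matrix()
    d=np.array(target)-s["ee_pos"];print("t",s["time"],"pos",s["ee_pos"].round(4),"F",s["ft_force"].round(2),"w",round(s["width"],4))
    print("cm in tool:",(M.T@d*100).round(2)); return M
E
python3 - <<'E'
from h import *
s=r.read_state();print(R.from_quat(s["eef_rot"]).as_matrix().round(3))
P=lambda x,y:(130+(x+.5)/3.5-.5,120+(y+.5)/3.5-.5)
print("bottle",onz("top",*P(193,500),.19),"jar2",onz("top",*P(83,503),.105))
print("reg",onz("top",355,200,.05),"roll",onz("top",386,215,.03),"mug",onz("top",275,310,.1),"wall",onz("top",300,128,.0))
plan([.22,-.586,.36])
E
```

```text
[[-0.     0.349 -0.937]
 [ 0.001 -0.937 -0.349]
 [-1.    -0.001  0.   ]]
bottle [0.31482032 0.21743045 0.19      ] jar2 [0.32058284 0.3037604  0.105     ]
reg [ 0.46211496 -0.14521038  0.05      ] roll [ 0.42865723 -0.21987212  0.03      ] mug [0.21812544 0.04479505 0.1       ] wall [ 0.66232309 -0.02486499  0.        ]
t 0.1 pos [ 0.2182 -0.5853  0.2389] F [-0.48 -0.31 -0.08] w 0.0871
cm in tool: [-12.11   0.11  -0.15]
```

```bash
python3 -m inch '[{"translation":[-4,0,0],"spin":0},{"translation":[-4,0,0],"spin":10.4},{"translation":[-4,0,0],"spin":10.4},{"translation":[0,-4,-4.7],"spin":0},{"translation":[0,-4,-4.7],"spin":0},{"translation":[0,-4,-4.7],"spin":0},{"translation":[0,-4,-4.7],"spin":0},{"translation":[0,-4,-4.7],"spin":0},{"translation":[0,-4,-4.7],"spin":0}]' 1 40
python3 - <<'E'
from h import *
M=plan([.5,.2215,.30]);print(M.round(3))
E
```

```text
time: 1.23
ee_pos: [0.5051, -0.3501, 0.3585]
eef_rot: [-0.705, 0.009, 0.709, 0.013]
ft_force: [0.2, -0.5, 0.3]
width: 0.0057
t 1.225 pos [ 0.5051 -0.3501  0.3585] F [ 0.18 -0.5   0.32] w 0.0057
cm in tool: [  6.19 -57.08   2.21]
[[-0.006 -0.03  -1.   ]
 [ 0.006 -1.     0.03 ]
 [-1.    -0.006  0.006]]
```

```bash
python3 -m inch '[{"translation":[0,-6,0],"spin":0},{"translation":[0,-6,0],"spin":0},{"translation":[0,-6,0],"spin":0},{"translation":[0,-6,0],"spin":0},{"translation":[0,-6,0],"spin":0},{"translation":[0,-6,0.5],"spin":0},{"translation":[0,-6,1.5],"spin":0},{"translation":[0,-6,2],"spin":0},{"translation":[2,-6,2],"spin":0},{"translation":[4,-3,1],"spin":0}]'
python3 - <<'E'
from h import *
M=plan([.445,.2215,.175])
import cv2
for n in ("scene","top"): cv2.imwrite(f"pics/{n}1.png",optics.camera(n)[:,:,::-1])
E
```

```text
time: 2.48
ee_pos: [0.4515, 0.2345, 0.3014]
eef_rot: [-0.704, 0.005, 0.71, 0.013]
ft_force: [0.8, 0.6, 0.2]
width: 0.0007
t 2.475 pos [0.4515 0.2345 0.3014] F [0.8  0.62 0.25] w 0.0007
cm in tool: [12.63  1.46  0.52]
```

View pics/scene1.png

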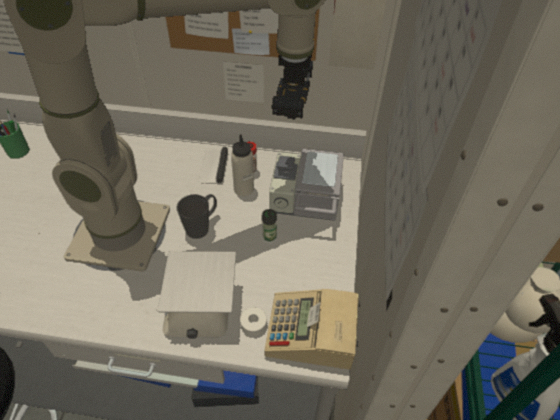

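The gripper hangs over the key with its tips near (290,113), clear of the bottle at (243,165). I'll lower it to just above the key.

```bash
python3 -m inch '[{"translation":[5,0.7,0.2],"spin":0},{"translation":[4.5,0.7,0.3],"spin":0},{"translation":[3,0.1,0],"spin":0},{"translation":[0.8,0,0],"spin":0},{"translation":[0,0,0],"spin":0}]'
python3 - <<'E'
from h import *
M=plan([.445,.2215,.157])
import cv2
for n in ("scene","top"):
  im=optics.camera(n)[:,:,::-1]
  im=im[100:260,220:370] if n=="scene" else im[120:290,130:300]
  cv2.imwrite(f"pics/{n}2.png",cv2.resize(im,None,fx=3.5,fy=3.5,interpolation=cv2.INTER_CUBIC))
E
```

```text
time: 3.2
ee_pos: [0.4435, 0.2174, 0.1626]
eef_rot: [-0.702, 0.006, 0.712, 0.011]
ft_force: [-0.6, 0.3, 0.8]
width: 0.0004
t 3.2 pos [0.4435 0.2174 0.1626] F [-0.62  0.27  0.85] w 0.0004
cm in tool: [ 0.56 -0.41 -0.15]
```

View pics/scene2.png

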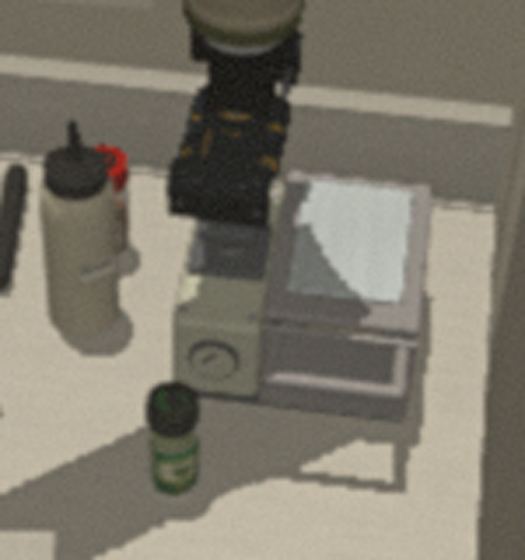

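View pics/top2.png

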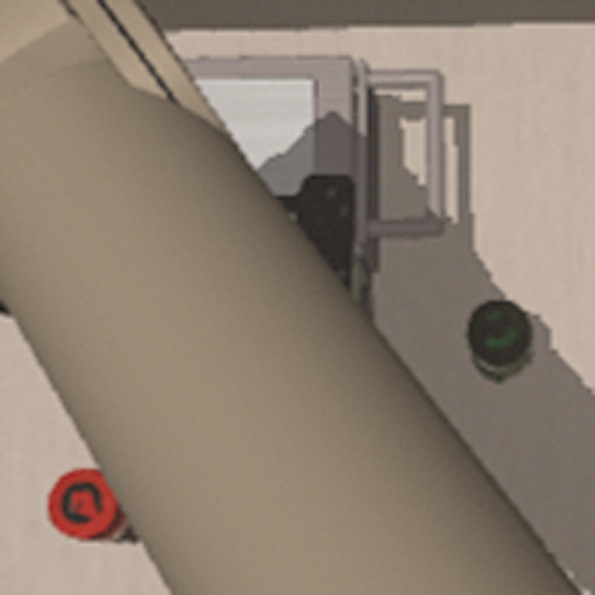

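```bash
cat > s.py <<'E'
from h import *
s=r.read_state();print(s["time"],s["ee_pos"].round(5),s["ft_force"].round(2))
E
python3 -m inch '[{"translation":[0.35,-0.3,-0.1],"spin":0},{"translation":[0,0,0],"spin":0}]' >/dev/null; python3 s.py
python3 -m inch '[{"translation":[0.15,0,0],"spin":0}]' >/dev/null; python3 s.py
python3 -m inch '[{"translation":[0,0,0],"spin":0}]' >/dev/null; python3 s.py
```

```text
3.55 [0.44598 0.22151 0.16139] [-0.25 -0.5   0.06]
3.675 [0.44622 0.22176 0.16028] [-0.23 -0.6  -0.15]
3.8 [0.44615 0.22177 0.16024] [-0.1  -0.35 -0.16]
```

```bash

python3 -m inch '[{"translation":[0.2,0,0],"spin":0}]' >/dev/null; python3 s.py
python3 -m inch '[{"translation":[0.2,0,0],"spin":0}]' >/dev/null; python3 s.py
python3 -m inch '[{"translation":[0.15,0,0],"spin":0}]' >/dev/null; python3 s.py
```

```text
3.925 [0.44622 0.22185 0.15833] [ 0.01 -0.55  0.82]
4.05 [0.44615 0.22184 0.15616] [-0.04  0.64 -0.08]
4.175 [0.44611 0.22179 0.15447] [-0.36  0.5   1.14]
```

```bash

python3 -m inch '[{"translation":[0.1,0,0],"spin":0}]' >/dev/null; python3 s.py
python3 -m inch '[{"translation":[0.1,0,0],"spin":0}]' >/dev/null; python3 s.py
python3 -m inch '[{"translation":[0.1,0,0],"spin":0}]' >/dev/null; python3 s.py
```

```text
4.3 [0.44612 0.22181 0.15346] [0.2  0.02 1.02]
4.425 [0.44612 0.22182 0.15247] [-0.97  0.08  2.42]
4.55 [0.44614 0.22187 0.15152] [-0.43 -0.8   1.95]
```

```bash

python3 -m inch '[{"translation":[0.1,0,0],"spin":0}]' >/dev/null; python3 s.py
python3 -m inch '[{"translation":[0.1,0,0],"spin":0}]' >/dev/null; python3 s.py
```

```text
4.675 [0.44613 0.22184 0.15052] [-0.97 -0.3   3.03]
4.8 [0.44615 0.22183 0.14951] [-0.56 -0.83  3.38]
```

```bash

python3 -m inch '[{"translation":[0.07,0,0],"spin":0}]' >/dev/null; python3 s.py
python3 -m inch '[{"translation":[0.05,0,0],"spin":0}]' >/dev/null; python3 s.py
```

```text
4.925 [0.44614 0.22185 0.1488 ] [-1.76 -0.36  2.94]
5.05 [0.44615 0.22187 0.14833] [-0.92 -0.72  3.02]
```

```bash

python3 -m inch '[{"translation":[0.05,0,0],"spin":0}]' >/dev/null; python3 s.py
```

```text
5.175 [0.44615 0.22188 0.14787] [-1.23 -1.55  6.18]
```

```bash

python3 -m inch '[{"translation":[0.05,0,0],"spin":0}]' >/dev/null; python3 s.py
```

```text
5.3 [0.44619 0.22201 0.14779] [-4.36 -1.53 11.25]
```

```bash

python3 -m inch '[{"translation":[0.025,0,0],"spin":0}]' >/dev/null; python3 s.py
```

```text
5.425 [0.44616 0.22203 0.14788] [-2.85 -2.25  6.36]
```

```bash

python3 -m inch '[{"translation":[0.025,0,0],"spin":0}]' >/dev/null; python3 s.py
```

```text
5.55 [0.44617 0.22196 0.14789] [-1.33 -0.53  6.46]
```

```bash

python3 -m inch '[{"translation":[0.025,0,0],"spin":0},{"translation":[0.025,0,0],"spin":0},{"translation":[0.025,0,0],"spin":0}]' >/dev/null; python3 s.py
```

```text
5.925 [0.44615 0.22196 0.14787] [-2.36 -0.77  5.7 ]
```

```bash

python3 -m inch '[{"translation":[0.025,0,0],"spin":0},{"translation":[0.025,0,0],"spin":0},{"translation":[0.025,0,0],"spin":0},{"translation":[0.025,0,0],"spin":0},{"translation":[0.025,0,0],"spin":0},{"translation":[0.025,0,0],"spin":0}]' >/dev/null; python3 s.py
```

```text
6.675 [0.44615 0.22197 0.14787] [-3.23 -1.43  5.26]
```

```bash

python3 -m inch '[{"translation":[0.025,0,0],"spin":0},{"translation":[0.025,0,0],"spin":0},{"translation":[0.025,0,0],"spin":0},{"translation":[0.025,0,0],"spin":0},{"translation":[0.025,0,0],"spin":0},{"translation":[0.025,0,0],"spin":0},{"translation":[0.025,0,0],"spin":0},{"translation":[0.025,0,0],"spin":0},{"translation":[0.025,0,0],"spin":0}]' >/dev/null; python3 s.py
```

```text
7.8 [0.44612 0.222   0.14787] [-2.53 -1.43  6.21]
```

```bash

python3 -m inch '[{"translation":[0.025,0,0],"spin":0},{"translation":[0.025,0,0],"spin":0},{"translation":[0.025,0,0],"spin":0},{"translation":[0.025,0,0],"spin":0}]' >/dev/null; python3 s.py
python3 -m inch '[{"translation":[0.2,0,0],"spin":0},{"translation":[0.2,0,0],"spin":0},{"translation":[0.2,0,0],"spin":0}]' >/dev/null; python3 s.py
```

```text
8.3 [0.44613 0.22202 0.14786] [-2.56 -1.91  6.26]
8.675 [0.44617 0.22227 0.14428] [-5.36 -4.19 14.31]
```

```bash

python3 -m inch '[{"translation":[0.2,0,0],"spin":0},{"translation":[0.18,0,0],"spin":0}]' >/dev/null; python3 s.py
```

```text
8.925 [0.44619 0.22237 0.14228] [-6.33 -3.88 13.85]
```

```bash

python3 -m inch '[{"translation":[0.15,0,0],"spin":0}]' >/dev/null; python3 s.py
```

```text
9.05 [0.44619 0.22237 0.14163] [-5.78 -3.51 13.79]
```

```bash

python3 -m inch '[{"translation":[0.17,0,0],"spin":0}]' >/dev/null; python3 s.py
```

```text
9.175 [0.44619 0.22236 0.14088] [-6.02 -3.45 14.19]
```

```bash

python3 -m inch '[{"translation":[0.18,0,0],"spin":0}]' >/dev/null; python3 s.py
```

```text
9.3 [0.44619 0.22259 0.14048] [-9.27 -5.11 25.14]
```

```bash

python3 -m inch '[{"translation":[0,0,0],"spin":0},{"translation":[-1,0,0],"spin":0},{"translation":[-2,0,0],"spin":0},{"translation":[-3,0,0],"spin":0},{"translation":[-4,0,0],"spin":0}]' 0.55; python3 - <<'E'
from h import *
import cv2
for n in ("scene","top"):
  im=optics.camera(n)[:,:,::-1]
  cv2.imwrite(f"pics/{n}3full.png",im)
  im=im[100:260,220:370] if n=="scene" else im[120:290,130:300]
  cv2.imwrite(f"pics/{n}3.png",cv2.resize(im,None,fx=3.5,fy=3.5,interpolation=cv2.INTER_CUBIC))
E
```

```text
time: 9.93
ee_pos: [0.4457, 0.2232, 0.2422]
eef_rot: [-0.705, 0.007, 0.709, 0.009]
ft_force: [-0.1, 0.0, -0.4]
width: 0.037
```

View pics/scene3.png

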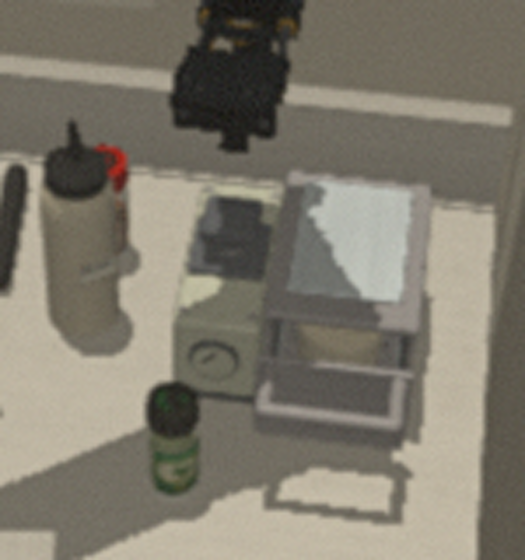

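View pics/top3.png

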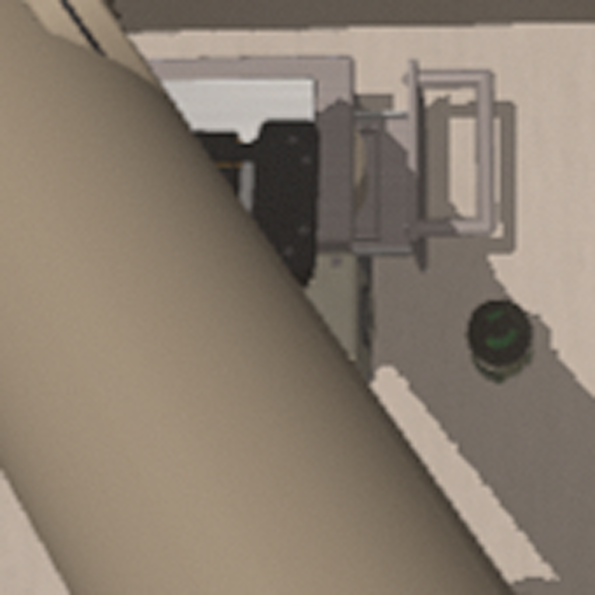

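The tray has sprung out. The bar is now at about (486,154) in the top zoom and (333,414) in the scene zoom. The cup is visible behind the tray front, and the jar and bottle have not moved.

```bash
python3 - <<'E'
from h import *
S=lambda x,y:(220+(x+.5)/3.5-.5,100+(y+.5)/3.5-.5)
P=lambda x,y:(130+(x+.5)/3.5-.5,120+(y+.5)/3.5-.5)
print(tri(S(333,414),P(486,154)))
for c in [(488,73),(486,235),(487,154),(417,154)]: print(onz("top",*P(*c),.104).round(4))
plan([.541,.052,.2])
E
```

```text
(array([0.54227729, 0.05490425, 0.10002924]), np.float64(0.006124208522947088))
[0.5927 0.0516 0.104 ]
[0.4846 0.0545 0.104 ]
[0.538  0.0531 0.104 ]
[0.539 0.098 0.104]
t 10.025 pos [0.4477 0.2246 0.2458] F [-0.04  0.64  0.38] w 0.0388
cm in tool: [ 4.48 17.07 -9.71]
```

```bash
python3 -m inch '[{"translation":[0,5,-2.8],"spin":0},{"translation":[0,5,-2.8],"spin":0},{"translation":[0,5,-2.8],"spin":0},{"translation":[2,2,-1],"spin":0},{"translation":[2,0,0],"spin":0},{"translation":[0,0,0],"spin":0}]' ; python3 - <<'E'
from h import *
M=plan([.5395,.0515,.098]);print(M.round(3))
E
```

```text
time: 10.78
ee_pos: [0.5404, 0.0474, 0.2002]
eef_rot: [-0.707, 0.005, 0.707, 0.01]
ft_force: [-0.9, -0.6, -0.1]
width: 0.0394
t 10.775 pos [0.5404 0.0474 0.2002] F [-0.85 -0.58 -0.13] w 0.0394
cm in tool: [10.23 -0.35  0.1 ]
[[ 0.    -0.021 -1.   ]
 [ 0.006 -1.     0.021]
 [-1.    -0.006  0.   ]]
```

```bash
python3 -m inch '[{"translation":[3,-0.3,0],"spin":0},{"translation":[2.5,-0.1,0],"spin":0},{"translation":[0,0,0],"spin":0}]' ; python3 - <<'E'
from h import *
M=plan([.5395,.0515,.098])
import cv2
for n in ("scene","top"):
  im=optics.camera(n)[:,:,::-1]
  im=im[100:260,220:370] if n=="scene" else im[120:290,130:300]
  cv2.imwrite(f"pics/{n}4.png",cv2.resize(im,None,fx=3.5,fy=3.5,interpolation=cv2.INTER_CUBIC))
E
```

```text
time: 11.15
ee_pos: [0.5411, 0.053, 0.1457]
eef_rot: [0.708, -0.005, -0.706, -0.009]
ft_force: [-0.4, -0.9, 0.6]
width: 0.0393
t 11.15 pos [0.5411 0.053  0.1457] F [-0.36 -0.86  0.6 ] w 0.0393
cm in tool: [4.77 0.19 0.17]
```

View pics/scene4.png

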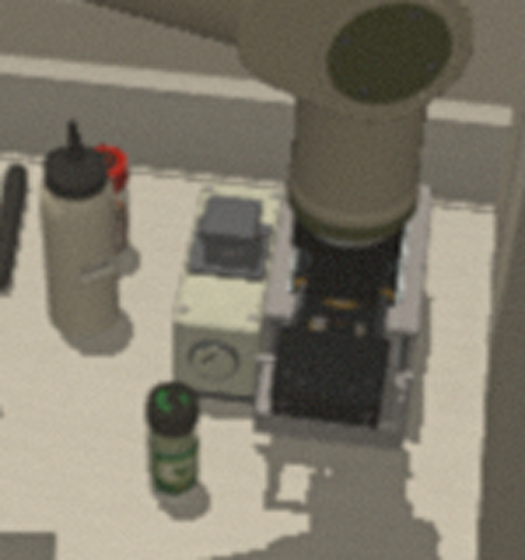

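View pics/top4.png

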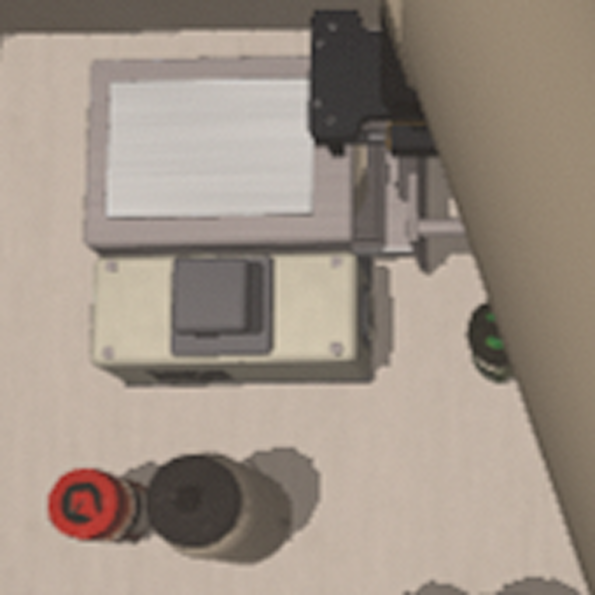

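The gripper is centred over the bar and the key has come back up to its resting height. The gripper body will stay above the roof, so I'll descend.

```bash
python3 -m inch '[{"translation":[1.5,0.15,0.1],"spin":0},{"translation":[1.2,0,0],"spin":0}]'; python3 -m inch '[{"translation":[1.0,0,0],"spin":0},{"translation":[0.9,0,0],"spin":0},{"translation":[0,0,0],"spin":0}]' 
```

```text
time: 11.5
ee_pos: [0.543, 0.0519, 0.1218]
eef_rot: [0.711, -0.005, -0.704, -0.009]
ft_force: [0.7, 0.2, -0.4]
width: 0.039
time: 11.88
ee_pos: [0.5426, 0.0519, 0.1004]
eef_rot: [0.71, -0.005, -0.704, -0.009]
ft_force: [-0.3, 0.3, -0.1]
width: 0.0392
```

```bash
python3 -m inch '[{"translation":[0.15,0,0],"spin":0},{"translation":[0,0,0],"spin":0},{"translation":[0,0,0],"spin":0},{"translation":[0,0,0],"spin":0}]' 1 40
```

```text
time: 12.38
ee_pos: [0.5431, 0.052, 0.0995]
eef_rot: [0.71, -0.005, -0.704, -0.009]
ft_force: [-0.6, -0.1, -1.1]
width: 0.0107
```

```bash
python3 -m inch '[{"translation":[0,0.4,0],"spin":0},{"translation":[0,0.7,0],"spin":0},{"translation":[0,0.9,0],"spin":0},{"translation":[0,0.9,0],"spin":0},{"translation":[0,0.9,0],"spin":0},{"translation":[0,0.9,0],"spin":0}]'; python3 -m inch '[{"translation":[0,0.9,0],"spin":0},{"translation":[0,0.9,0],"spin":0},{"translation":[0,0.9,0],"spin":0},{"translation":[0,0.8,0],"spin":0}]'
```

```text
time: 13.12
ee_pos: [0.543, 0.0035, 0.0995]
eef_rot: [0.711, -0.003, -0.703, -0.01]
ft_force: [3.0, 3.9, -2.6]
width: 0.0106
time: 13.62
ee_pos: [0.5429, -0.0298, 0.0995]
eef_rot: [0.712, -0.001, -0.702, -0.01]
ft_force: [3.0, 10.9, -2.0]
width: 0.0109
```

```bash
python3 -m inch '[{"translation":[0,0.6,0],"spin":0},{"translation":[0,0.6,0],"spin":0}]'; python3 -m inch '[{"translation":[0,0.5,0],"spin":0},{"translation":[0,0.5,0],"spin":0}]'; python3 -m inch '[{"translation":[0,0.4,0],"spin":0},{"translation":[0,0.4,0],"spin":0}]'
```

```text
time: 13.88
ee_pos: [0.5429, -0.0398, 0.0995]
eef_rot: [0.712, 0.001, -0.702, -0.011]
ft_force: [2.2, 7.0, -2.2]
width: 0.0107
time: 14.12
ee_pos: [0.5429, -0.0485, 0.0995]
eef_rot: [0.712, 0.003, -0.702, -0.011]
ft_force: [1.3, 20.9, -4.5]
width: 0.0107
time: 14.38
ee_pos: [0.5429, -0.0486, 0.0994]
eef_rot: [0.712, 0.009, -0.702, -0.013]
ft_force: [2.8, 17.2, -0.5]
width: 0.0106
```

```bash
python3 -m inch '[{"translation":[0,0,0],"spin":0},{"translation":[0,-0.2,0],"spin":0},{"translation":[0,-0.2,0],"spin":0},{"translation":[0,0,0],"spin":0}]';  python3 -m inch '[{"translation":[0,0,0],"spin":0},{"translation":[0,0,0],"spin":0},{"translation":[0,0,0],"spin":0},{"translation":[0,0,0],"spin":0}]' 0.55
```

```text
time: 14.88
ee_pos: [0.5429, -0.0423, 0.0995]
eef_rot: [0.712, 0.011, -0.702, -0.013]
ft_force: [2.9, 5.0, -2.1]
width: 0.0108
time: 15.38
ee_pos: [0.5419, -0.0452, 0.0994]
eef_rot: [0.711, 0.009, -0.703, -0.013]
ft_force: [-0.2, 0.3, 0.4]
width: 0.0369
```

```bash
python3 -m inch '[{"translation":[-1.5,0,0],"spin":0},{"translation":[-2.5,0,0],"spin":0},{"translation":[-4,0,0],"spin":0},{"translation":[-5,0,0],"spin":0},{"translation":[-5,4,0],"spin":0},{"translation":[0,6,0],"spin":0},{"translation":[0,6,0],"spin":0},{"translation":[0,6,0],"spin":0},{"translation":[0,5,0],"spin":0},{"translation":[0,0,0],"spin":0}]'
python3 - <<'E'
from h import *
import cv2
for n in ("scene","top"):
  im=optics.camera(n)[:,:,::-1]
  cv2.imwrite(f"pics/{n}5.png",im)
  im=im[100:290,220:390] if n=="scene" else im[120:290,130:300]
  cv2.imwrite(f"pics/{n}5z.png",cv2.resize(im,None,fx=3,fy=3,interpolation=cv2.INTER_CUBIC))
E
```

```text
time: 16.62
ee_pos: [0.5388, -0.3265, 0.2866]
eef_rot: [0.714, 0.009, -0.7, -0.01]
ft_force: [-0.4, -0.1, -0.1]
width: 0.0393
```

View pics/scene5.png

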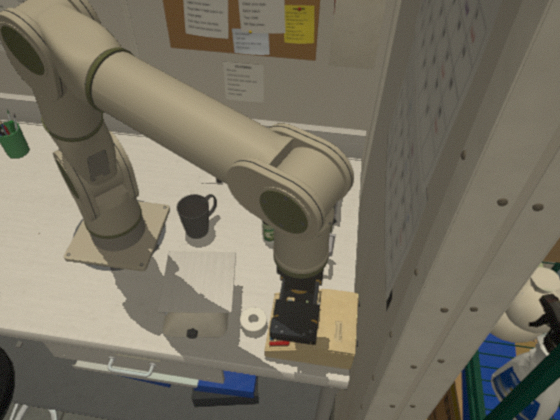

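View pics/top5.png

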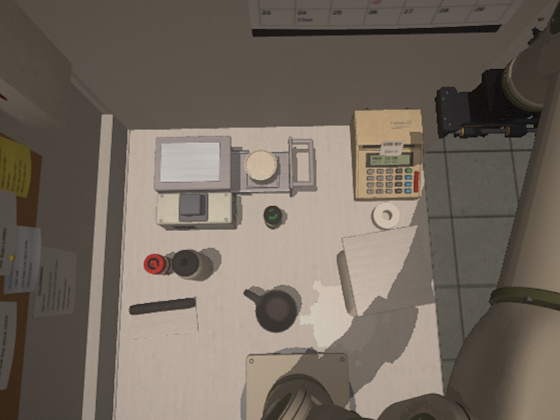

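View pics/top5z.png

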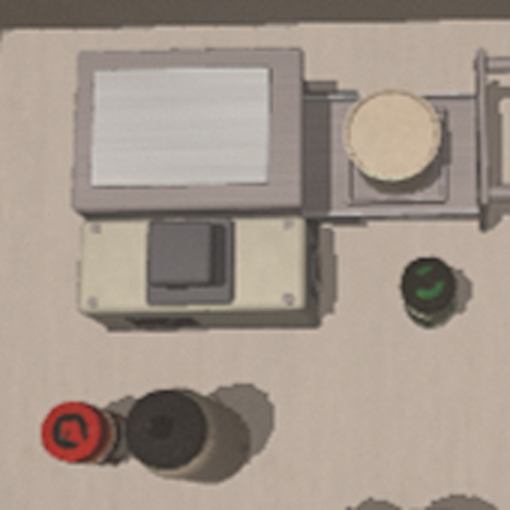

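The cup stands in the nest at (262,166) in the top view, and the tray is far out with its bar at about (309,163). I'll measure where the bar rests.

```bash
python3 - <<'E'
import cv2
im=cv2.imread("pics/top5.png")[125:205,230:330]
cv2.imwrite("pics/bar6.png",cv2.resize(im,None,fx=6,fy=6,interpolation=cv2.INTER_CUBIC))
E
```

```text
(no output)
```

View pics/bar6.png

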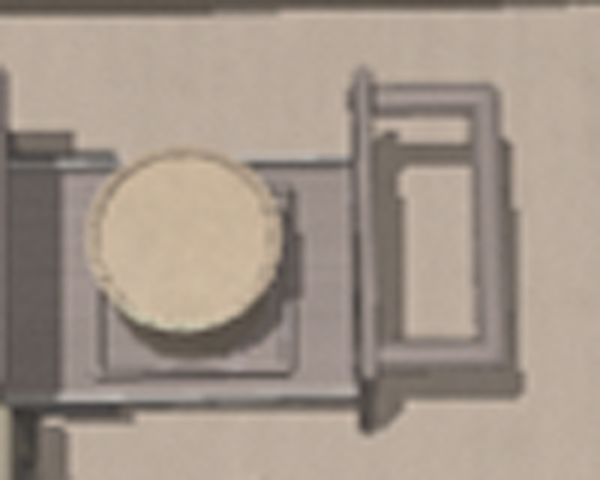

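```bash
python3 - <<'E'
from h import *
P=lambda x,y:(230+(x+.5)/6-.5,125+(y+.5)/6-.5)
for c in [(486,100),(490,340),(488,225)]: print("bar",onz("top",*P(*c),.104).round(4))
print("cup top",onz("top",*P(185,240),.092).round(4),onz("top",*P(95,240),.092).round(4),onz("top",*P(280,240),.092).round(4))
print("nest c",onz("top",*P(198,283),.036).round(4))
E
```

```text
bar [ 0.5888 -0.0425  0.104 ]
bar [ 0.4953 -0.0408  0.104 ]
bar [ 0.5397 -0.0415  0.104 ]
cup top [0.5399 0.0724 0.092 ] [0.5406 0.1065 0.092 ] [0.5391 0.0364 0.092 ]
nest c [0.539 0.07  0.036]
```

```bash
python3 - <<'E'
import cv2,numpy as np
a=cv2.imread("pics/top0.png");b=cv2.imread("pics/top5.png")
for n,(u,v) in dict(jar1=(272,216),jar2=(154,264),bottle=(186,263),roll=(386,215)).items():
    A=a[v-20:v+20,u-20:u+20].astype(np.float32).mean(2);B=b[v-20:v+20,u-20:u+20].astype(np.float32).mean(2)
    print(n,np.round(cv2.phaseCorrelate(A,B),2))
from bench import close_job; print(close_job())
E
```

```text
Traceback (most recent call last):
ValueError: setting an array element with a sequence. The requested array has an inhomogeneous shape after 1 dimensions. The detected shape was (2,) + inhomogeneous part.
```

```bash
python3 - <<'E'
import cv2,numpy as np
a=cv2.imread("pics/top0.png");b=cv2.imread("pics/top5.png")
for n,(u,v) in dict(jar1=(272,216),jar2=(154,264),bottle=(186,263),roll=(386,215)).items():
    A=a[v-20:v+20,u-20:u+20].astype(np.float32).mean(2);B=b[v-20:v+20,u-20:u+20].astype(np.float32).mean(2)
    print(n,cv2.phaseCorrelate(A,B))
from bench import close_job; print(close_job())
E
```

```text
jar1 ((0.001964708553032324, 0.06778169480023166), 0.9533191581070423)
jar2 ((-0.033797806799718444, -0.038708648159349934), 0.9705897682905197)
bottle ((-0.04319342702642004, -0.011295910878946103), 1.021175108999014)
roll ((-0.0496457467992002, -0.0233550344628064), 0.9784067457914353)
the job is handed in; nothing more can be done
None
```

The job is done and handed in at about 17 s of the 48 s; no verdict was reported.

- **Key:** I found its resting top by touch at about 0.136 m. I held it at the first click for about 3 s, with readings of 5–6.5 N. On reaching the click the force peaked briefly at 11.3 N, close to the 12 N limit, but the key did not go past it. I then pressed it about 7 mm further to its hard stop (25 N), which freed the tray, and let it go; the pictures show it back up.
- **Tray:** I pinched the handle bar from above and pulled it to its end stop, then let go and moved the gripper well clear.

Last checks:
- **Tray position:** over 1 s after release the camera put the tray about 127 mm out. That is about 3 mm short of the nominal 130 mm, close to the camera's accuracy. It had not sprung back towards 40 mm, so I take it to be locked.
- **Cup:** it stands in its nest, with its centre within about 3 mm of the nest's centre.
- **Surroundings:** the jars, bottle and label roll moved less than 0.1 pixel in the top view, and the final wrist force was about zero.

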